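Seat the cap mat of a deep-well plate in the bench screw press

TASK

Push the teal carrier, with its plate, into the press until it is fully home against the back stop. Then turn the crank clockwise by its free-spinning grip, round and round without letting go, until the blue cap mat is fully down on the plate and the crank comes up firm, without forcing it (the plate cracks). Then wind the crank back about one full turn so that the platen stands well clear of the mat, let go, and leave the other things on the bench where they are; the mat is to be pressed by the press only, not by hand.

Things in the scene. Friction and masses are not known exactly. Their poses are not given: they have to be found in the camera images.
- press: Bench screw press, fixed: grey-blue bed 270 x 190 mm, top 22 mm above the table; two 18 mm steel columns, 80 mm either side of the axis; grey-blue bridge 200 mm wide, 52 mm deep, 130 to 160 mm above the table. Origin: on the screw's vertical axis at table height. Its x axis points along the channel, the way the carrier is pushed in, to the back stop; z up.
- stop (a point): Middle of the front face of the back stop, 70.5 mm beyond the screw's axis, which the carrier's far edge meets when it is home. Two aluminium rails, 12 mm tall and 97 mm apart, guide the carrier along the press's x from x = -175 to +80 mm.
- carrier: Loose teal carrier, 0.45 to 0.7 kg, a white deep-well plate (128 x 86 x 32 mm) fixed in it. Floor 140 x 94 x 6 mm on the press's bed, 1.5 mm play to each rail. Origin: middle of its floor's underside, x towards the back stop, z up. It starts 75 to 115 mm short of home; home, the origin is on the screw's axis (to 0.5 mm beyond). It slides at 2 to 5 N; 6 to 12 N against the stop is plenty.
- tab (a point): Point in the upright teal tab at the carrier's near end, 117 mm behind the carrier's origin, 70 mm above the table, 14 mm under the tab's top (84 mm). The tab is 12 mm thick along the carrier's x and 44 mm wide; there is 47 mm free between it and the plate. Push its outer face, or pinch it across its 12 mm.
- mat_top (a point): Middle of the top face of the blue cap mat. It starts 4 to 5 mm proud (47 to 48 mm above the carrier's underside, 69 to 70 mm above the table). It can only go straight down, stays where it is pressed, and is fully down at 43 mm above the carrier's underside (65 mm above the table).
- mat: The blue cap mat with 96 plugs on the plate, 122 x 80 x 5 mm. Origin: middle of its underside, 5 mm below its top face.
- platen: Steel pressing plate under the bridge, 118 x 80 x 12 mm. Origin: middle of its underside. It only moves up and down: 12 mm down for each full clockwise turn of the crank (seen from above), up when turned back. It starts with its underside 83 to 92 mm above the table, so the mat is down after about 1.6 to 2.3 turns, and stays where it is left.
- hub (a point): Top of the crank's hub, on the screw's vertical axis, 206 mm above the table: above the centre of the grip's circle (55 mm radius). The crank turns in a level circle; it does not rise or fall.
- crank: Hub (38 mm), steel arm and grip. Feel along the turning direction at the grip, while turning: 3.5 to 4.5 N running free either way, 5.5 to 6 N while the plugs go in; once the mat is fully down it climbs steeply, about 3 N each quarter radian; 8 to 10 N is firm, beyond 12 N the plate cracks. Standing still, friction can make it read up to 7 N less. Origin: on the axis, 182 mm up; x to the grip.
- grip (a point): Middle of the crank's upright black grip, a cylinder 25 mm thick, from 200 to 265 mm above the table, 55 mm from the screw's axis. It spins freely on its pin, so a hand holding it from above moves round the circle without turning. The arm below it has its top at 197 mm. At the start it lies away from the carrier's tab: seen from the axis, within 2 rad of the press's x direction.
- spinner: The crank's black grip itself as a part (see grip). Origin: middle of its foot, 200 mm above the table.
- pipette: Loose pipette lying on the bench, 220 x 26 mm (bystander). Origin: under its handle.
- tube_rack: Loose blue rack of small tubes, 120 x 70 x 65 mm (bystander). Origin: middle of its underside.
- wash_bottle: Loose white wash bottle with red cap and spout, 64 mm thick, 190 mm tall (bystander). Origin: middle of its underside.
- cassettes: Loose little pile of white test cassettes, 75 x 35 x 15 mm (bystander). Origin: middle of its underside.
- tip_box: Loose green pipette-tip box, 120 x 84 x 60 mm (bystander). Origin: middle of its underside.
- marker: Loose white and red marker pen lying on the bench, 120 x 15 mm (bystander). Origin: under its middle.
- spare_plate: Loose empty deep-well plate, 128 x 86 x 32 mm (bystander). Origin: middle of its underside.

How it is judged (in metres and radians):
On the way, in this order (a step that is already met when the one before it is completed fails the run):
1. the carrier is pushed home against the back stop, before the platen touches the mat (x of carrier in the frame of press above -0.003 m and angle between the x axis of carrier and the x axis of press, either way round below 0.05 rad and contact force between platen and mat below 1 N), for 0.2 s.
2. the platen presses the cap mat fully down (within 0.7 mm) and firmly (at least 90 N, about 7 N at the grip) with the carrier home (x of carrier in the frame of press above -0.003 m and z of mat_top in the frame of carrier below 0.0437 m and contact force between platen and mat above 90 N), for 0.15 s.
At the end, for the whole second after the job is handed in: The carrier is within 3 mm of home, in line with the press and at rest, the cap mat is within 0.7 mm of fully down, and the platen's underside stands at least 6 mm above the mat (71 mm above the table) (x of carrier in the frame of press above -0.003 m and angle between the x axis of carrier and the x axis of press, either way round below 0.05 rad and z of mat_top in the frame of carrier below 0.0437 m and z of platen in the frame of press above 0.071 m and linear speed of carrier below 0.02 m/s); the robot touches nothing.
It fails at once if the platen presses on the mat with more than 240 N (about 12 N at the grip): the plate cracks (contact force between platen and mat above 240 N).
It fails at once if the fingers let go of the crank's grip on the way down (platen's underside below 82 mm above the table, mat not yet fully down) (z of platen in the frame of press below 0.082 m and not (z of mat_top in the frame of carrier below 0.0437 m) and contact force between the fingers and spinner below 0.05 N).
It fails at once if the robot itself presses on the cap mat (more than 5 N) (contact force between any of the arm, the fingers and mat above 5 N).
It fails at once if the carrier is tipped by more than 0.12 rad (angle between carrier's own z axis and vertical above 0.12 rad).
It fails at once if another thing on the bench is moved by more than 20 mm (distance of any of pipette, tube_rack, wash_bottle, cassettes, tip_box, marker, spare_plate from where it was at the start of the episode above 0.02 m).
It also fails if it takes over 72 s, if anything falls off the work surface, if the arm or the gripper's body presses on something with over 40 N, if the wrist force passes 120 N, or if a joint passes its speed limit or range.

ROBOT

A 6-joint arm with a two-finger parallel gripper is mounted at the origin on the work surface. World frame = base frame: x ahead of the robot, y to its left, z up, the work surface at z = 0. Lengths are in m, angles in degrees, forces in N, time in s.
With the tool pointing down it reaches from about 0.375 to 0.9 m from the base axis. Payload 3.1 kg.
Tool frame: the origin (TCP) lies between the finger pads; the fingertips stand 19 mm ahead of it and the grasp point (between the pads) is the TCP; z points along the fingers, x is the direction in which the jaws open and shut, and the axes are right-handed (so a half turn about z gives the same grasp; the last joint's range is limited). The gripper opens to 87 mm and grips with 3 to 60 N. Pads are 19 mm wide; open, the fingers measure 117 mm over their backs; the gripper's body (75 mm by 190 mm) begins 51 mm behind the grasp point.
Start: joints at [-79.097, 30.224, 82.088, -0, 67.689, -10.227], TCP at [0.225, -0.583, 0.242] pointing down, gripper open.
Joint ranges: [-176.69, 176.69], [-43.24, 126.21], [12.49, 139.97], [-82, 262], [0, 151.66], [-163.58, 163.58]. Speed limits (degrees/s): [159.86, 159.86, 180, 180, 180, 180].

INTERFACE

Orientations are given as a 3x3 rotation matrix whose columns are the frame's x, y, z axes.
In Python, from rig import read_state, capture, camera_info, hand_in, spot_in, silhouettes gives the robot as it stands.
- The arm moves only by the shell command python3 -m jog 'ROWS'. ROWS is text: rows parted by semicolons, each of 7 numbers parted by spaces: the shift along the tool's x, y, z in m, then the turn, a rotation vector about the tool's x, y, z in degrees, then the opening, from 0 (shut) to 1 (fully open). A call has 1 to 8 rows; each row is the pose to reach, as a shift and turn from the pose commanded when the call began, along the tool's axes at that moment; what a row does not reach only later rows make up. A row lasts 1/8 s, in which the tool goes at most 62.5 mm and 10.7 degrees, less where a joint would pass 70% of its speed; a pose out of reach is approached as far as the arm can. A call with a gripper value outside its range is refused whole. The fingers move at their own pace and stop on an object; the grip force is fixed at half the most. Time passes only in rows, so rows that repeat a pose let the fingers close. It gives the time, the measured TCP pose, the force and the opening at its end, in the units of the state.
- read_state(): the state, without advancing time (a new reading comes with each control period).
- capture(name): name is "side" or "top"; returns (picture, depth): 384x512x3 uint8, red, green, blue; 384x512 float32, m along the optical axis (not along the pixel's ray), 0 where there is no reading.
- camera_info(name): a dict with "vfov" (degrees; the focal length in pixels is half the picture's height over the tangent of half this angle, whatever the lens; pixels are square), "cx", "cy" (the principal point, pixels), "R" (3x3) and "t" (3): a world point X has camera coordinates R X + t. Camera axes: x right, y down, z forward; pixel columns grow to the right and rows downward; lengths in m; the calibration is good to about 2 mm. A picture is of the moment at which its call begins. camera_info takes no time and is no camera call.
- hand_in(): hands the job in, once; it reports no verdict.
Trained networks look in the newest picture that a camera, given by its name, has taken for a name from the list of things; names that differ only in an ending like _2 or _b are one class to them, and where a whole thing is asked for, a point or a joint stands for the part that bears it (a point fixed in the world has none). Each returns a list of dicts, best first, with "score" (0 to 1); they miss things now and then, are a little off and sometimes report something else, mostly with a low value. They report only what shows in the picture. A call takes as long as a camera call.
- spot_in(label, camera): "centre" ([x, y, z] in m, in world coordinates, good to about 4 mm: the middle of the surface that is visible of it).
- silhouettes(label, camera): "region" (384x512 bool, what is visible of it).
The state is a dict: "time_s": time; "joint_positions": joint angles; "qvel": joint speeds; "tau": joint torques, N m; "position": TCP position; "tcp_rot": TCP orientation; "force": force on the tool from outside, world axes, zero at the start; "moment": the same for the moment, N m; "opening": opening from 0.0 (shut) to 1.0 (fully open).
Only numpy, scipy, OpenCV 4.12 (cv2) and the standard library are available. Lean on these libraries where they do the work, as an engineer would, in place of code of your own. Each camera call takes 0.05 s, during which the arm holds its last target.

## Working session

There is one attempt and no reset: what is moved stays moved. The work goes in short steps, Python scripts to look and compute and a shell command to move; the robot and the scene stay as the last step left them, time stands still between calls to the robot, and variables do not carry over. Pictures are saved under pics/ and viewed, and the job is handed in when it is done.

```bash
ls; mkdir -p pics; python3 - <<'E'
from rig import *
import cv2,numpy as np
s=read_state();print(s)
for c in("side","top"):
    p,d=capture(c);cv2.imwrite(f"pics/{c}0.png",p[:,:,::-1]);np.save(f"pics/{c}0.npy",d)
    i=camera_info(c);print(c,i)
for l in("press","stop","carrier","tab","mat_top","hub","grip","spinner"):
    for c in("side","top"):
        r=spot_in(l,c)
        print(l,c,[(np.round(x["centre"],4),round(x["score"],2)) for x in r[:2]])
E
```

```text
pics
{'time_s': 0.0, 'joint_positions': array([-7.90968626e+01,  3.02800458e+01,  8.21575407e+01,  1.41939446e-03,
        6.76883485e+01, -1.02284019e+01]), 'qvel': array([ 0.01817926,  0.03768057, -0.00413078, -0.0179457 , -0.01995306,
       -0.05197477]), 'tau': array([-1.10894827e-03, -4.40048039e+01, -1.76588917e+01,  6.31923764e-02,
        5.83952630e-02, -1.65041406e-04]), 'position': array([ 0.22520713, -0.58226625,  0.2405536 ]), 'tcp_rot': array([[ 3.60501092e-01, -9.32758708e-01, -3.93241156e-04],
       [-9.32756293e-01, -3.60501070e-01,  2.16263608e-03],
       [-2.15898150e-03, -4.12834507e-04, -9.99997584e-01]]), 'force': array([0.32611879, 1.05880377, 0.1914292 ]), 'moment': array([-0.00491407,  0.04566017,  0.02651037]), 'opening': 1.0004070564693963}
side {'vfov': 51.522935534698505, 'cx': 240.67140425308094, 'cy': 186.95733293611832, 'R': array([[ 0.99847038, -0.05456127, -0.00894216],
       [-0.03622022, -0.52329488, -0.85138156],
       [ 0.04177307,  0.85040316, -0.52447066]]), 't': array([-0.54515729,  0.15005467,  1.1727997 ])}
top {'vfov': 55.7779460272766
[... 625 characters left out ...]
side [(array([ 0.5448, -0.0525,  0.0697]), 0.69), (array([0.6357, 0.3756, 0.1001]), 0.44)]
tab top [(array([ 0.546 , -0.0285,  0.068 ]), 0.87)]
mat_top side [(array([ 0.5398, -0.009 ,  0.0696]), 0.67)]
mat_top top [(array([ 0.5446, -0.0165,  0.0677]), 0.72)]
hub side [(array([0.4786, 0.0946, 0.2073]), 0.63)]
hub top [(array([0.5102, 0.0955, 0.2039]), 0.68), (array([0.4826, 0.0989, 0.2627]), 0.46)]
grip side [(array([0.4735, 0.1012, 0.2292]), 0.64)]
grip top [(array([0.4746, 0.1016, 0.257 ]), 0.54)]
spinner side [(array([0.4713, 0.0983, 0.2356]), 0.57), (array([ 0.5031, -0.4562,  0.0584]), 0.56)]
spinner top [(array([ 0.5471, -0.027 ,  0.0657]), 0.52), (array([0.4805, 0.1041, 0.2611]), 0.47)]
```

View pics/side0.png

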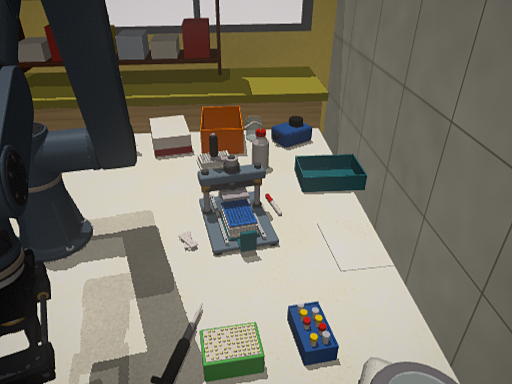

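View pics/top0.png

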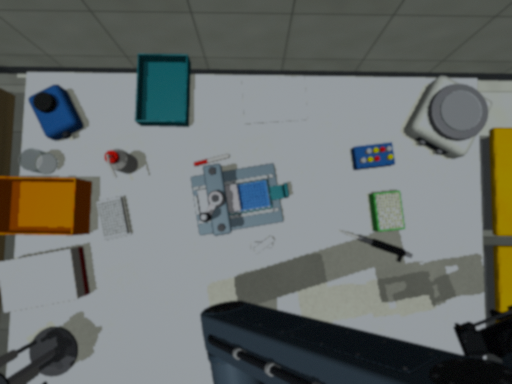

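```bash
cat > h.py <<'E'
import numpy as np,cv2
from rig import *
def cloud(c,d):
    i=camera_info(c);f=192/np.tan(np.radians(i["vfov"]/2))
    v,u=np.mgrid[0:384,0:512]
    P=np.stack([(u-i["cx"])*d/f,(v-i["cy"])*d/f,d],-1)
    return (P-i["t"])@i["R"]   # R^T (P-t)
def grab(c,name):
    p,d=capture(c);cv2.imwrite(f"pics/{name}.png",p[:,:,::-1]);return p,d,cloud(c,d)
E
python3 - <<'E'
from h import *
for c in("side","top"):
    d=np.load(f"pics/{c}0.npy");p=cv2.imread(f"pics/{c}0.png");W=cloud(c,d);ok=d>0
    x,y,z=W[...,0],W[...,1],W[...,2]
    near=ok&(abs(x-.52)<.2)&(abs(y-.05)<.22)
    print(c,"table z",np.median(z[near&(z<.012)]))
    for n,a,b in(("bed",.017,.027),("rail",.03,.037),("bridge",.154,.166),("hub",.2,.21),("grip",.258,.27),("mat",.064,.074),("tabtop",.079,.089)):
        m=near&(z>a)&(z<b)
        if m.sum()<5: print(n,m.sum());continue
        q=W[m];r=cv2.minAreaRect((q[:,:2]*1000).astype(np.float32))
        print(n,m.sum(),"med",np.round(np.median(q,0),4),"mean",np.round(q.mean(0),4),"rect",np.round(r[0],1),np.round(r[1],1),round(r[2],1))
    if c=="top":crop=p[130:270,160:320]
    else: crop=p[120:270,150:310]
    cv2.imwrite(f"pics/{c}crop.png",cv2.resize(crop,None,fx=4.0,fy=3.99,interpolation=cv2.INTER_CUBIC))
E
```

```text
side table z 0.0011967156347674785
bed 1349 med [ 0.4923 -0.0201  0.023 ] mean [ 0.527  -0.0041  0.0229] rect [516.1  36.3] [312.7 277.2] 86.2
rail 420 med [ 0.5008 -0.0036  0.0344] mean [0.5231 0.0051 0.034 ] rect [522.2  18.3] [282.2 180.5] 89.0
bridge 510 med [0.5138 0.0738 0.1607] mean [0.5205 0.0761 0.1602] rect [523.7  85.2] [199.4  53.9] 10.6
hub 86 med [0.5186 0.0852 0.204 ] mean [0.5133 0.086  0.2047] rect [501.8  92. ] [31.7 81.7] 72.5
grip 34 med [0.4744 0.1023 0.2645] mean [0.4732 0.103  0.2642] rect [473.  106.8] [20.3 21.6] 0.7
mat 780 med [ 0.5412 -0.0075  0.0704] mean [ 0.5399 -0.0081  0.0702] rect [545.5 -16.7] [175.4 214. ] 12.2
tabtop 96 med [ 0.5584 -0.1139  0.0836] mean [ 0.5464 -0.0526  0.0836] rect [543.3 -16.8] [174.8 213.4] 11.6
top table z 0.0005248998592520312
bed 1801 med [ 0.5342 -0.0029  0.0225] mean [0.5388 0.0123 0.0224] rect [513.9  36.8] [307.8 283.8] 88.2
rail 415 med [ 0.5591 -0.0021  0.0335] mean [0.5446 0.0093 0.0334] rect [539.8  30.9] [117.1 277.9] 10.4
bridge 916 med [0.5433 0.0871 0.1602] mean [0.5289 0.087  0.1601] rect [528.8  88.9] [199.2  51.8] 10.5
hub 151 med [0.5272 0.0898 0.2035] mean [0.5277 0.0892 0.2038] rect [522.7  89.4] [35.5 47.5] 86.2
grip 61 med [0.4784 0.1081 0.2647] mean [0.4781 0.1089 0.2646] rect [478.4 109.4] [20.  22.8] 1.0
mat 771 med [ 0.5461 -0.0131  0.0697] mean [ 0.5465 -0.0128  0.0697] rect [549.3 -25.3] [ 81.5 165.8] 10.5
tabtop 56 med [ 0.5661 -0.1121  0.0832] mean [ 0.565  -0.1088  0.0836] rect [553.3 -43.2] [ 42.7 150.9] 9.4
```

View pics/topcrop.png

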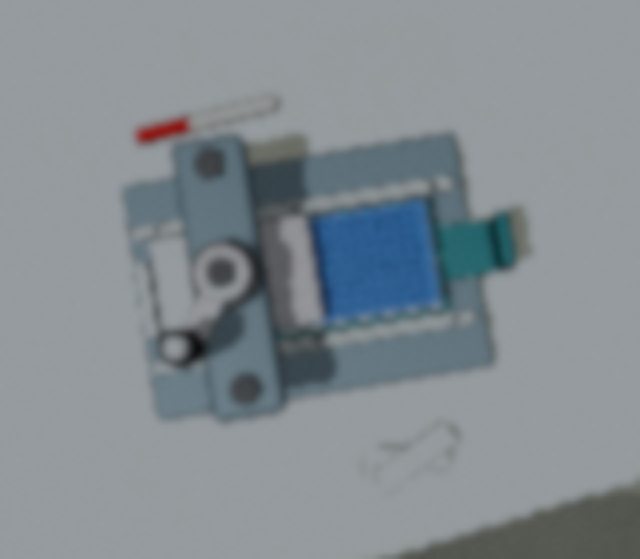

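View pics/sidecrop.png

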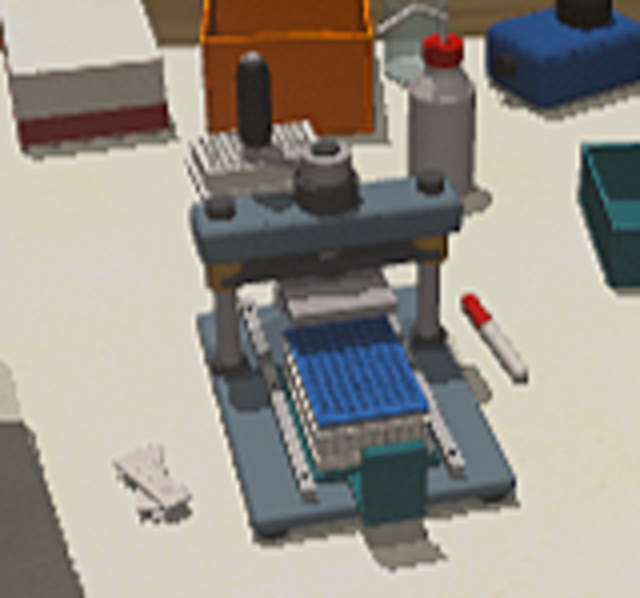

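Axis at about (0.527, 0.088), press x at about 100.5° in world. The tab is about 87 mm short of home, which agrees with the given sizes. The grip sits 55 mm from the hub at about 160°. I'll move to a pose behind the tab with the fingers closing.

```bash
python3 -m jog '-0.266 -0.476 0 0 0 -79.4 0;-0.266 -0.476 0 0 0 -79.4 0;-0.266 -0.476 0 0 0 -79.4 0;-0.266 -0.476 0 0 0 -79.4 0;-0.266 -0.476 0 0 0 -79.4 0;-0.266 -0.476 0 0 0 -79.4 0;-0.266 -0.476 0 0 0 -79.4 0;-0.266 -0.476 0 0 0 -79.4 0'
cat >> h.py <<'E'
C=np.array([.527,.088]);TH=np.radians(100.5)
U=np.array([np.cos(TH),np.sin(TH)]);V=np.array([-U[1],U[0]])
from scipy.spatial.transform import Rotation as Ro
def to(x,y,z,yaw=10.5):
    s=read_state();R=s["tcp_rot"];a=np.radians(yaw)
    T=np.array([[np.cos(a),np.sin(a),0],[np.sin(a),-np.cos(a),0],[0,0,-1]])
    d=R.T@(np.array([x,y,z])-s["position"]);w=np.degrees(Ro.from_matrix(R.T@T).as_rotvec())
    p=s["position"][:2]-C
    print("t",round(s["time_s"],2),"pos",np.round(s["position"],4),"press xy",np.round([p@U,p@V],4),"yaw",round(float(np.degrees(np.arctan2(R[1,0],R[0,0]))),2),"F",np.round(s["force"],1),"F.u",round(float(s["force"][:2]@U),1),"open",round(s["opening"],3))
    print("shift",np.round(d,4),"turn",np.round(w,2))
def pxy(px,py=0): return C+px*U+py*V
E
python3 -c "
from h import *
x,y=pxy(-.255);to(x,y,.07)"
```

```text
time_s: 1.9
position: [0.5458, -0.1965, 0.2418]
tcp_rot: [[0.983, 0.186, 0.001], [0.186, -0.983, -0.001], [0.001, 0.001, -1.0]]
force: [0.0, -1.4, -0.0]
opening: 0.173
t 1.9 pos [ 0.5458 -0.1965  0.2418] press xy [-0.2832  0.0333] yaw 10.71 F [ 0.  -1.4 -0. ] F.u -1.4 open 0.173
shift [ 0.0333 -0.0282  0.1718] turn [ 0.04 -0.03  0.21]
```

```bash
python3 -m jog '0.033 -0.020 0.05 0 0 0.2 0;0.033 -0.028 0.1 0 0 0.2 0;0.033 -0.028 0.15 0 0 0.2 0;0.033 -0.028 0.172 0 0 0.2 0;0.033 -0.028 0.172 0 0 0.2 0;0.033 -0.028 0.172 0 0 0.2 0'
python3 - <<'E'
from h import *
x,y=pxy(-.1265);to(x,y,.07)
for c in("side","top"):
    p,d,W=grab(c,c+"1")
    crop=p[120:270,150:310] if c=="side" else p[130:270,160:320]
    cv2.imwrite(f"pics/{c}1c.png",cv2.resize(crop[:,:,::-1],None,fx=3.9,fy=3.9,interpolation=cv2.INTER_CUBIC))
E
```

```text
time_s: 2.65
position: [0.5727, -0.165, 0.0705]
tcp_rot: [[0.984, 0.179, 0.002], [0.179, -0.984, -0.001], [0.002, 0.001, -1.0]]
force: [0.0, 0.4, 0.6]
opening: 0.001
t 2.65 pos [ 0.5727 -0.165   0.0705] press xy [-0.2571  0.0011] yaw 10.32 F [0.  0.4 0.6] F.u 0.4 open 0.001
shift [ 0.0007 -0.1306  0.0004] turn [ 0.07 -0.09 -0.18]
```

View pics/side1c.png

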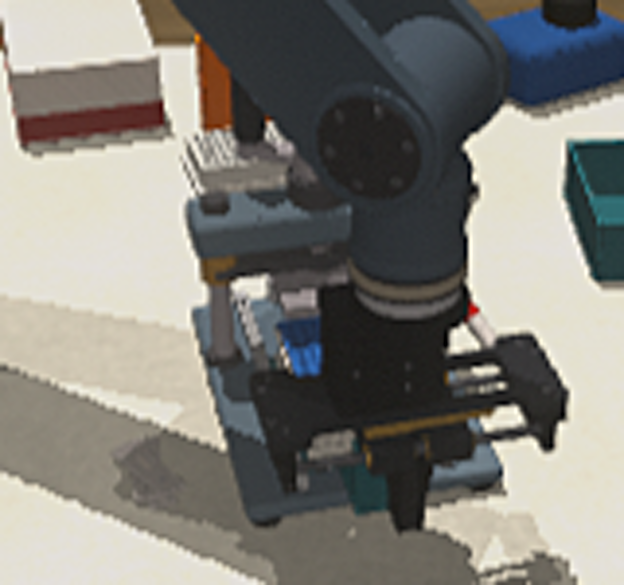

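```bash
python3 -m jog '0.001 -0.014 0 0 0 0 0;0.001 -0.026 0 0 0 0 0;0.001 -0.036 0 0 0 0 0;0.001 -0.046 0 0 0 0 0;0.001 -0.056 0 0 0 0 0;0.001 -0.066 0 0 0 0 0;0.001 -0.076 0 0 0 0 0;0.001 -0.086 0 0 0 0 0'
python3 -c "
from h import *
x,y=pxy(-.1265);to(x,y,.07)"
python3 -m jog '0 -0.010 0 0 0 0 0;0 -0.020 0 0 0 0 0;0 -0.028 0 0 0 0 0;0 -0.034 0 0 0 0 0'
python3 -c "
from h import *
x,y=pxy(-.1265);to(x,y,.07)"
```

```text
time_s: 3.75
position: [0.5581, -0.0799, 0.07]
tcp_rot: [[0.984, 0.179, 0.002], [0.179, -0.984, -0.001], [0.002, 0.002, -1.0]]
force: [1.0, -5.6, 2.7]
opening: 0.004
t 3.75 pos [ 0.5581 -0.0799  0.07  ] press xy [-0.1708 -0.    ] yaw 10.33 F [ 1.  -5.6  2.7] F.u -5.7 open 0.004
shift [-0.0001 -0.0443 -0.0001] turn [ 0.09 -0.1  -0.17]
time_s: 4.25
position: [0.5519, -0.0463, 0.07]
tcp_rot: [[0.984, 0.18, 0.002], [0.18, -0.984, -0.001], [0.001, 0.001, -1.0]]
force: [0.9, -5.2, 3.2]
opening: 0.008
t 4.25 pos [ 0.5519 -0.0463  0.07  ] press xy [-0.1366  0.    ] yaw 10.35 F [ 0.9 -5.2  3.2] F.u -5.3 open 0.008
shift [-0.     -0.0101 -0.    ] turn [ 0.07 -0.08 -0.15]
```

```bash
python3 -m jog '0 -0.002 0 0 0 0 0;0 -0.004 0 0 0 0 0;0 -0.006 0 0 0 0 0'
python3 -c "
from h import *
x,y=pxy(-.1265);to(x,y,.07)"
python3 -m jog '0 -0.001 0 0 0 0 0;0 -0.002 0 0 0 0 0'
python3 -c "
from h import *
x,y=pxy(-.1265);to(x,y,.07)"
```

```text
time_s: 4.62
position: [0.5524, -0.0438, 0.0703]
tcp_rot: [[0.983, 0.182, 0.005], [0.182, -0.983, -0.006], [0.004, 0.007, -1.0]]
force: [0.8, -18.5, 2.2]
opening: 0.007
t 4.62 pos [ 0.5524 -0.0438  0.0703] press xy [-0.1342 -0.001 ] yaw 10.5 F [  0.8 -18.5   2.2] F.u -18.3 open 0.007
shift [-0.001  -0.0077  0.0002] turn [ 0.4 -0.2 -0. ]
time_s: 4.88
position: [0.553, -0.0435, 0.0706]
tcp_rot: [[0.983, 0.183, 0.007], [0.183, -0.983, -0.009], [0.005, 0.01, -1.0]]
force: [1.1, -22.7, 2.6]
opening: 0.006
t 4.88 pos [ 0.553  -0.0435  0.0706] press xy [-0.1341 -0.0016] yaw 10.52 F [  1.1 -22.7   2.6] F.u -22.5 open 0.006
shift [-0.0016 -0.0076  0.0006] turn [ 0.55 -0.29  0.02]
```

```bash
python3 -m jog '0 0.01 0 0 0 0 0;0 0.03 0 0 0 0 0;0 0.08 0 0 0 0 0;0 0.12 0 0 0 0 0;0 0.12 -0.06 0 0 0 0;0 0.12 -0.12 0 0 0 0.6;0 0.12 -0.16 0 0 0 0.6'
python3 - <<'E'
from h import *
x,y=pxy(-.1265);to(x,y,.07)
for c in("side","top"):
    p,d,W=grab(c,c+"2");z=W[...,2];ok=d>0
    L=np.stack([(W[...,:2]-C)@U,(W[...,:2]-C)@V],-1)
    for n,a,b in(("tabtop",.079,.089),("mat",.064,.074)):
        m=ok&(z>a)&(z<b)&(abs(L[...,1])<(.03 if n=="tabtop" else .05))&(L[...,0]<(-.08 if n=="tabtop" else -.025))&(L[...,0]>(-.24 if n=="tabtop" else -.1))
        q=L[m]
        if len(q):print(c,n,m.sum(),np.round(np.percentile(q,[2,50,98],axis=0)*1000,1).tolist(),round(np.median(z[m]),4))
    crop=p[120:270,150:310] if c=="side" else p[130:270,160:320]
    cv2.imwrite(f"pics/{c}2c.png",cv2.resize(crop[:,:,::-1],None,fx=3.9,fy=3.9,interpolation=cv2.INTER_CUBIC))
E
```

```text
time_s: 5.75
position: [0.5716, -0.1567, 0.2316]
tcp_rot: [[0.984, 0.179, 0.001], [0.179, -0.984, 0.001], [0.001, -0.001, -1.0]]
force: [0.8, -0.4, 0.4]
opening: 0.151
t 5.75 pos [ 0.5716 -0.1567  0.2316] press xy [-0.2488  0.0008] yaw 10.3 F [ 0.8 -0.4  0.4] F.u -0.5 open 0.151
shift [ 1.000e-04 -1.222e-01  1.616e-01] turn [-0.03 -0.07 -0.2 ]
side tabtop 56 [[-125.5, -17.7], [-119.5, 3.4], [-112.4, 22.6]] 0.0834
side mat 205 [[-62.6, -35.7], [-47.4, 4.3], [-25.7, 42.4]] 0.0701
top tabtop 56 [[-121.5, -24.2], [-115.8, -3.9], [-110.2, 15.9]] 0.083
top mat 20 [[-59.9, -39.3], [-58.7, -1.2], [-57.6, 34.4]] 0.0689
```

View pics/side2c.png

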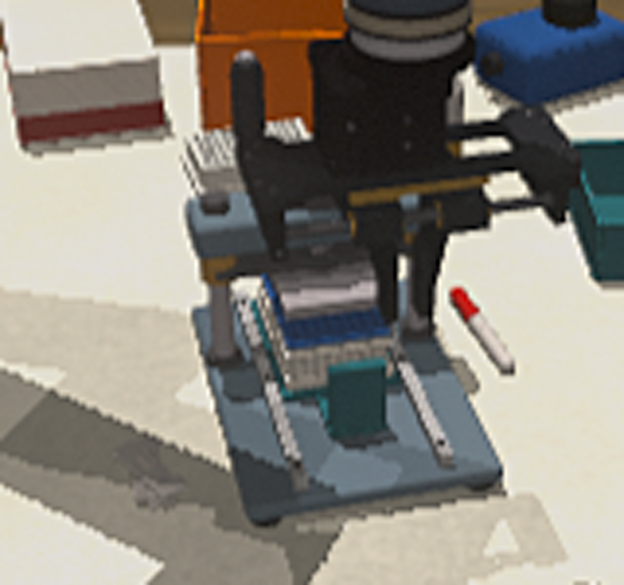

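View pics/top2c.png

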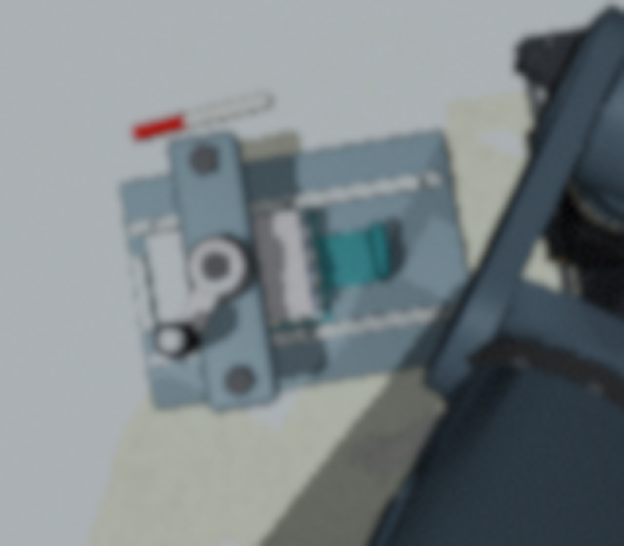

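Carrier is home: the tab sits at -116 to -117 mm on the axis in both cameras, and the stop was hard at about 20 N. Now to the grip from above.

```bash
python3 -c "
from h import *
x,y=C+[-.0505,.021];to(x,y,.32)"
```

```text
t 5.85 pos [ 0.5738 -0.1576  0.2343] press xy [-0.25   -0.0013] yaw 10.32 F [ 0.4  0.1 -0.2] F.u 0.1 open 0.24
shift [-0.0473 -0.2793 -0.0873] turn [ 0.26 -0.45 -0.18]
```

```bash
python3 -m jog '0 -0.02 -0.05 0 0 0 0.7;-0.01 -0.06 -0.085 0 0 0 0.7;-0.02 -0.12 -0.085 0 0 0 0.7;-0.03 -0.18 -0.085 0 0 0 0.7;-0.04 -0.24 -0.085 0 0 0 0.7;-0.046 -0.276 -0.085 0 0 0 0.7;-0.046 -0.276 -0.085 0 0 0 0.7;-0.046 -0.276 -0.085 0 0 0 0.7'
python3 - <<'E'
from h import *
x,y=C+[-.0505,.021];to(x,y,.237)
p,d,W=grab("side","side3")
cv2.imwrite("pics/side3c.png",cv2.resize(p[90:240,150:310,::-1],None,fx=3.9,fy=3.9,interpolation=cv2.INTER_CUBIC))
E
```

```text
time_s: 6.85
position: [0.4766, 0.1064, 0.3138]
tcp_rot: [[0.984, 0.18, -0.002], [0.18, -0.984, -0.0], [-0.002, -0.0, -1.0]]
force: [-0.0, -0.4, -0.2]
opening: 0.702
t 6.85 pos [0.4766 0.1064 0.3138] press xy [0.0273 0.0462] yaw 10.34 F [-0.  -0.4 -0.2] F.u -0.4 open 0.702
shift [ 0.0005 -0.0026  0.0768] turn [-0.    0.09 -0.16]
```

View pics/side3c.png

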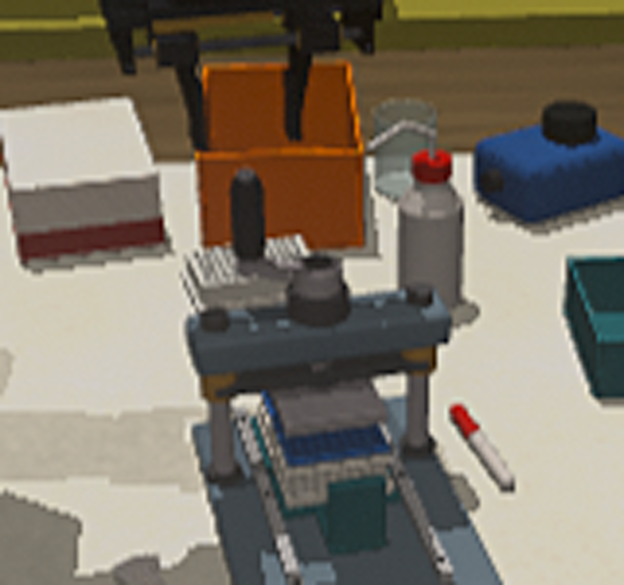

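Fingers straddle the grip at (247,215) in the crop, tips at x=197 and 293. The centring looks good, so I'll descend and close.

```bash
python3 -m jog '0 -0.002 0.025 0 0 0 0.7;0 -0.002 0.05 0 0 0 0.7;0 -0.002 0.077 0 0 0 0.7;0 -0.002 0.077 0 0 0 0.7'
python3 -m jog '0 0 0 0 0 0 0.1;0 0 0 0 0 0 0.1;0 0 0 0 0 0 0.1;0 0 0 0 0 0 0.1;0 0 0 0 0 0 0.1;0 0 0 0 0 0 0.1;0 0 0 0 0 0 0.1'
python3 - <<'E'
from h import *
x,y=C+[-.0505,.021];to(x,y,.237)
p,d,W=grab("side","side4")
cv2.imwrite("pics/side4c.png",cv2.resize(p[90:240,150:310,::-1],None,fx=3.9,fy=3.9,interpolation=cv2.INTER_CUBIC))
E
```

```text
time_s: 7.4
position: [0.4753, 0.1074, 0.2356]
tcp_rot: [[0.984, 0.177, -0.006], [0.177, -0.984, -0.0], [-0.006, -0.001, -1.0]]
force: [0.1, -0.4, -0.3]
opening: 0.696
time_s: 8.28
position: [0.4751, 0.1088, 0.2378]
tcp_rot: [[0.984, 0.18, -0.002], [0.18, -0.984, -0.0], [-0.002, -0.0, -1.0]]
force: [-3.8, -0.3, 5.4]
opening: 0.282
t 8.28 pos [0.4751 0.1088 0.2378] press xy [0.0299 0.0472] yaw 10.35 F [-3.8 -0.3  5.4] F.u 0.4 open 0.282
shift [0.0014 0.     0.0008] turn [-0.01  0.14 -0.15]
```

View pics/side4c.png

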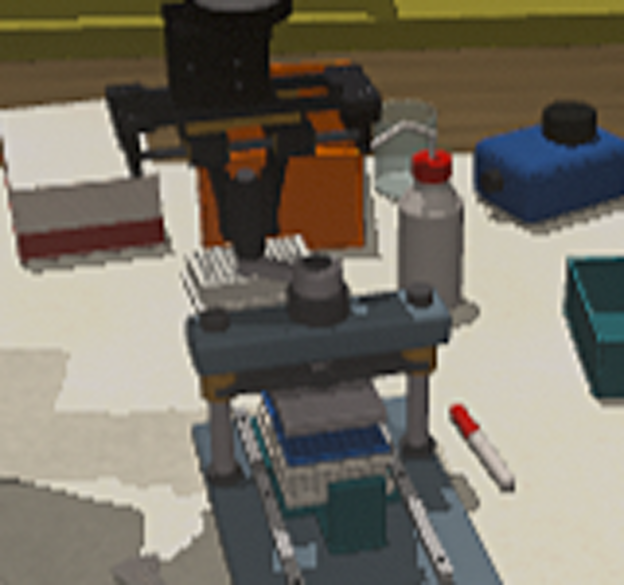

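```bash
cat >> h.py <<'E'
C=np.array([.5256,.0878])
def rows(a,step,n=8,r=.055,off=(0,0)):
    A=np.radians(a)
    for k in range(1,n+1):
        f=np.radians(a+step*k)
        print(round(a+step*k,1),round(-r*(np.sin(f)-np.sin(A))+off[0],4),round(-r*(np.cos(f)-np.cos(A))+off[1],4))
def feel():
    s=read_state();p=s["position"][:2]-C;q=np.array([p@U,p@V]);F=np.array([s["force"][:2]@U,s["force"][:2]@V])
    rr=np.hypot(*q);e=q/rr;t=np.array([e[1],-e[0]]) # clockwise tangent
    print("t",round(s["time_s"],2),"q",np.round(q*1000,1),"r",round(rr*1000,1),"phi",round(float(np.degrees(np.arctan2(q[1],q[0]))),1),"Ftan(resist +)",round(float(-F@t),1),"Frad",round(float(F@e),1),"Fz",round(float(s["force"][2]),1),"z",round(s["position"][2],4),"open",round(s["opening"],3))
E
python3 -c "
from h import *
feel();rows(57.5,-10)"
```

```text
t 8.32 q [29.8 45.8] r 54.7 phi 57.0 Ftan(resist +) 3.0 Frad 3.9 Fz 6.4 z 0.2378 open 0.281
47.5 0.0058 -0.0076
37.5 0.0129 -0.0141
27.5 0.021 -0.0192
17.5 0.0298 -0.0229
7.5 0.0392 -0.025
-2.5 0.0488 -0.0254
-12.5 0.0583 -0.0241
-22.5 0.0674 -0.0213
```

```bash
python3 -m jog '0.0058 -0.0076 -0.001 0 0 0 0.1;0.0129 -0.0141 -0.001 0 0 0 0.1;0.021 -0.0192 -0.001 0 0 0 0.1;0.0298 -0.0229 -0.001 0 0 0 0.1;0.0392 -0.025 -0.001 0 0 0 0.1;0.0488 -0.0254 -0.001 0 0 0 0.1;0.0583 -0.0241 -0.001 0 0 0 0.1;0.0674 -0.0213 -0.001 0 0 0 0.1'
python3 -c "
from h import *
feel();rows(-22.5,-10)"
```

```text
time_s: 9.32
position: [0.5383, 0.1411, 0.2379]
tcp_rot: [[0.984, 0.18, -0.003], [0.18, -0.984, -0.002], [-0.004, 0.001, -1.0]]
force: [-6.0, -6.8, -2.3]
opening: 0.283
t 9.32 q [ 50.1 -22.2] r 54.8 phi -23.9 Ftan(resist +) 4.2 Frad -8.0 Fz -2.3 z 0.2379 open 0.283
-32.5 0.0085 0.0044
-42.5 0.0161 0.0103
-52.5 0.0226 0.0173
-62.5 0.0277 0.0254
-72.5 0.0314 0.0343
-82.5 0.0335 0.0436
-92.5 0.0339 0.0532
-102.5 0.0326 0.0627
```

```bash
python3 -m jog '0.0079 0.0056 -0.0005 0 0 0 0.1;0.0155 0.0117 -0.0005 0 0 0 0.1;0.022 0.0187 -0.0005 0 0 0 0.1;0.0271 0.0268 -0.0005 0 0 0 0.1;0.0308 0.0357 -0.0005 0 0 0 0.1;0.0329 0.045 -0.0005 0 0 0 0.1;0.0333 0.0546 -0.0005 0 0 0 0.1;0.032 0.0641 -0.0005 0 0 0 0.1'
python3 -c "
from h import *
feel();rows(-102.5,-10)"
```

```text
time_s: 10.32
position: [0.5808, 0.0849, 0.2381]
tcp_rot: [[0.984, 0.179, -0.003], [0.179, -0.984, 0.002], [-0.003, -0.003, -1.0]]
force: [-6.0, 3.8, -10.1]
opening: 0.279
t 10.32 q [-12.9 -53.7] r 55.2 phi -103.5 Ftan(resist +) 3.5 Frad -6.2 Fz -10.1 z 0.2381 open 0.279
-112.5 -0.0029 0.0091
-122.5 -0.0073 0.0176
-132.5 -0.0131 0.0253
-142.5 -0.0202 0.0317
-152.5 -0.0283 0.0369
-162.5 -0.0372 0.0406
-172.5 -0.0465 0.0426
-182.5 -0.0561 0.043
```

```bash
python3 -m jog '-0.004 0.0095 0.001 0 0 0 0.1;-0.0086 0.018 0.0015 0 0 0 0.1;-0.0144 0.0257 0.0015 0 0 0 0.1;-0.0215 0.0321 0.0015 0 0 0 0.1;-0.0296 0.0373 0.0015 0 0 0 0.1;-0.0385 0.041 0.0015 0 0 0 0.1;-0.0478 0.043 0.0015 0 0 0 0.1;-0.0574 0.0434 0.0015 0 0 0 0.1'
python3 -c "
from h import *
feel();rows(-182.5,-10)"
```

```text
time_s: 11.32
position: [0.5354, 0.0329, 0.2381]
tcp_rot: [[0.984, 0.178, 0.006], [0.178, -0.984, 0.004], [0.007, -0.003, -1.0]]
force: [2.0, 8.0, -11.9]
opening: 0.281
t 11.32 q [-55.8   0.4] r 55.8 phi 179.6 Ftan(resist +) 3.4 Frad -7.6 Fz -11.9 z 0.2381 open 0.281
-192.5 -0.0095 -0.0013
-202.5 -0.0186 -0.0041
-212.5 -0.0272 -0.0086
-222.5 -0.0348 -0.0144
-232.5 -0.0412 -0.0215
-242.5 -0.0464 -0.0296
-252.5 -0.0501 -0.0384
-262.5 -0.0521 -0.0478
```

```bash
python3 -m jog '-0.0095 -0.0023 0.001 0 0 0 0.1;-0.0186 -0.0051 0.0015 0 0 0 0.1;-0.0272 -0.0096 0.0015 0 0 0 0.1;-0.0348 -0.0154 0.0015 0 0 0 0.1;-0.0412 -0.0225 0.0015 0 0 0 0.1;-0.0464 -0.0306 0.0015 0 0 0 0.1;-0.0501 -0.0394 0.0015 0 0 0 0.1;-0.0521 -0.0488 0.0015 0 0 0 0.1'
python3 -c "
from h import *
feel();rows(-262.5,-10)"
```

```text
time_s: 12.32
position: [0.4735, 0.0695, 0.2378]
tcp_rot: [[0.984, 0.18, 0.003], [0.18, -0.984, -0.003], [0.003, 0.003, -1.0]]
force: [2.8, -2.9, 7.2]
opening: 0.278
t 12.32 q [-8.6 54.5] r 55.2 phi 98.9 Ftan(resist +) 3.7 Frad -1.6 Fz 7.2 z 0.2378 open 0.278
-272.5 -0.0004 -0.0096
-282.5 0.0008 -0.0191
-292.5 0.0037 -0.0282
-302.5 0.0081 -0.0367
-312.5 0.014 -0.0443
-322.5 0.021 -0.0508
-332.5 0.0291 -0.056
-342.5 0.038 -0.0596
```

```bash
python3 -m jog '-0.0004 -0.0096 -0.001 0 0 0 0.1;0.0008 -0.0191 -0.001 0 0 0 0.1;0.0037 -0.0282 -0.001 0 0 0 0.1;0.0081 -0.0367 -0.001 0 0 0 0.1;0.014 -0.0443 -0.001 0 0 0 0.1;0.021 -0.0508 -0.001 0 0 0 0.1;0.0291 -0.056 -0.001 0 0 0 0.1;0.038 -0.0596 -0.001 0 0 0 0.1'
python3 -c "
from h import *
feel();rows(-342.5,-10)"
```

```text
time_s: 13.32
position: [0.499, 0.1356, 0.2377]
tcp_rot: [[0.984, 0.18, -0.002], [0.18, -0.984, -0.002], [-0.002, 0.001, -1.0]]
force: [-1.5, -5.1, 9.3]
opening: 0.278
t 13.32 q [51.8 17.5] r 54.7 phi 18.6 Ftan(resist +) 3.8 Frad -3.7 Fz 9.3 z 0.2377 open 0.278
-352.5 0.0094 -0.0021
-362.5 0.0189 -0.0025
-372.5 0.0284 -0.0012
-382.5 0.0376 0.0016
-392.5 0.0461 0.0061
-402.5 0.0537 0.0119
-412.5 0.0602 0.019
-422.5 0.0653 0.0271
```

```bash
python3 -m jog '0.0094 -0.0016 -0.001 0 0 0 0.1;0.0189 -0.002 -0.0015 0 0 0 0.1;0.0284 -0.0007 -0.0015 0 0 0 0.1;0.0376 0.0021 -0.0015 0 0 0 0.1;0.0461 0.0066 -0.0015 0 0 0 0.1;0.0537 0.0124 -0.0015 0 0 0 0.1;0.0602 0.0195 -0.0015 0 0 0 0.1;0.0653 0.0276 -0.0015 0 0 0 0.1'
python3 -c "
from h import *
feel();rows(-422.5,-10)"
```

```text
time_s: 14.32
position: [0.5697, 0.12, 0.238]
tcp_rot: [[0.984, 0.179, 0.0], [0.179, -0.984, 0.001], [0.0, -0.001, -1.0]]
force: [-0.6, 4.2, -4.4]
opening: 0.282
t 14.32 q [ 23.7 -49.2] r 54.6 phi -64.3 Ftan(resist +) 3.8 Frad 2.0 Fz -4.4 z 0.238 open 0.282
-432.5 0.0037 0.0089
-442.5 0.0057 0.0182
-452.5 0.0062 0.0278
-462.5 0.0049 0.0373
-472.5 0.002 0.0464
-482.5 -0.0024 0.0549
-492.5 -0.0082 0.0626
-502.5 -0.0153 0.069
```

```bash
python3 -m jog '0.0037 0.0089 0.001 0 0 0 0.1;0.0057 0.0182 0.0015 0 0 0 0.1;0.0062 0.0278 0.0015 0 0 0 0.1;0.0049 0.0373 0.0015 0 0 0 0.1;0.002 0.0464 0.0015 0 0 0 0.1;-0.0024 0.0549 0.0015 0 0 0 0.1;-0.0082 0.0626 0.0015 0 0 0 0.1;-0.0153 0.069 0.0015 0 0 0 0.1'
python3 -c "
from h import *
feel();rows(-502.5,-8)"
```

```text
time_s: 15.32
position: [0.5661, 0.0497, 0.2378]
tcp_rot: [[0.984, 0.179, 0.001], [0.179, -0.984, 0.002], [0.001, -0.002, -1.0]]
force: [-2.1, 6.1, 5.4]
opening: 0.282
t 15.32 q [-44.9 -32.9] r 55.6 phi -143.8 Ftan(resist +) 3.0 Frad -5.8 Fz 5.4 z 0.2378 open 0.282
-510.5 -0.0064 0.0042
-518.5 -0.0133 0.0075
-526.5 -0.0206 0.0098
-534.5 -0.0282 0.0111
-542.5 -0.0359 0.0113
-550.5 -0.0435 0.0104
-558.5 -0.0509 0.0085
-566.5 -0.058 0.0056
```

```bash
python3 -m jog '-0.0068 0.0036 -0.0005 0 0 0 0.1;-0.0139 0.0067 -0.0005 0 0 0 0.1;-0.0212 0.009 -0.0005 0 0 0 0.1;-0.0288 0.0103 -0.0005 0 0 0 0.1;-0.0365 0.0105 -0.0005 0 0 0 0.1;-0.0441 0.0096 -0.0005 0 0 0 0.1;-0.0515 0.0077 -0.0005 0 0 0 0.1;-0.0586 0.0048 -0.0005 0 0 0 0.1'
python3 -c "
from h import *
feel();rows(-566.5,-8)
p,d,W=grab('side','side5')
cv2.imwrite('pics/side5c.png',cv2.resize(p[90:240,150:310,::-1],None,fx=3.9,fy=3.9,interpolation=cv2.INTER_CUBIC))"
```

```text
time_s: 16.32
position: [0.512, 0.0338, 0.2379]
tcp_rot: [[0.984, 0.179, 0.007], [0.179, -0.984, -0.001], [0.007, 0.002, -1.0]]
force: [6.5, 4.0, -3.4]
opening: 0.28
t 16.32 q [-50.6  23.2] r 55.7 phi 155.3 Ftan(resist +) 5.3 Frad -5.5 Fz -3.4 z 0.2379 open 0.28
-574.5 -0.0066 -0.0039
-582.5 -0.0126 -0.0087
-590.5 -0.0179 -0.0142
-598.5 -0.0224 -0.0205
-606.5 -0.0259 -0.0273
-614.5 -0.0285 -0.0345
-622.5 -0.03 -0.042
-630.5 -0.0305 -0.0497
```

View pics/side5c.png

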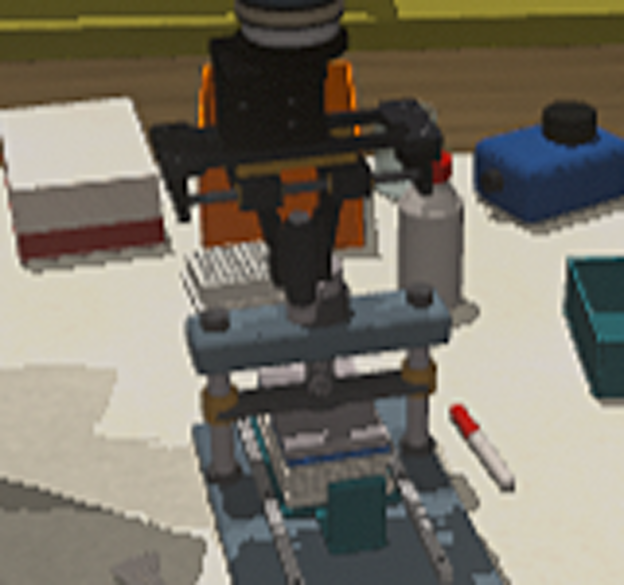

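Platen at (330,425) now meets the blue mat, and resistance has risen to 5.3 N. I'll use shorter runs from here.

```bash
python3 -m jog '-0.0067 -0.0044 0.0005 0 0 0 0.1;-0.0127 -0.0092 0.0005 0 0 0 0.1;-0.018 -0.0147 0.0005 0 0 0 0.1;-0.0225 -0.021 0.0005 0 0 0 0.1;-0.026 -0.0278 0.0005 0 0 0 0.1'
python3 -c "
from h import *
feel();rows(-606.5,-6,6)"
```

```text
time_s: 17.0
position: [0.4817, 0.0542, 0.2378]
tcp_rot: [[0.984, 0.18, 0.007], [0.18, -0.984, -0.006], [0.006, 0.007, -1.0]]
force: [2.8, -4.3, 0.6]
opening: 0.279
t 17.0 q [-25.1  49.3] r 55.3 phi 116.9 Ftan(resist +) 5.2 Frad 0.4 Fz 0.6 z 0.2378 open 0.279
-612.5 -0.002 -0.0054
-618.5 -0.0035 -0.011
-624.5 -0.0043 -0.0167
-630.5 -0.0046 -0.0224
-636.5 -0.0042 -0.0282
-642.5 -0.0033 -0.0338
```

```bash
python3 -m jog '-0.002 -0.0054 0 0 0 0 0.1;-0.0035 -0.011 0 0 0 0 0.1;-0.0043 -0.0167 0 0 0 0 0.1;-0.0046 -0.0224 0 0 0 0 0.1'
python3 -c "
from h import *
feel();rows(-630.5,-5,6)"
```

```text
time_s: 17.5
position: [0.472, 0.075, 0.2378]
tcp_rot: [[0.984, 0.181, 0.004], [0.181, -0.984, -0.007], [0.003, 0.007, -1.0]]
force: [1.2, -5.6, 3.6]
opening: 0.282
t 17.5 q [-2.8 55. ] r 55.1 phi 92.9 Ftan(resist +) 5.8 Frad 0.2 Fz 3.6 z 0.2378 open 0.282
-635.5 0.0003 -0.0048
-640.5 0.0009 -0.0095
-645.5 0.002 -0.0142
-650.5 0.0035 -0.0188
-655.5 0.0054 -0.0232
-660.5 0.0076 -0.0274
```

```bash
python3 -m jog '0.0003 -0.0048 -0.0005 0 0 0 0.1;0.0009 -0.0095 -0.0005 0 0 0 0.1;0.002 -0.0142 -0.0005 0 0 0 0.1'
python3 -c "
from h import *
feel();rows(-645.5,-5,4)"
```

```text
time_s: 17.88
position: [0.4707, 0.0894, 0.2378]
tcp_rot: [[0.984, 0.181, 0.002], [0.181, -0.983, -0.007], [0.001, 0.007, -1.0]]
force: [-0.3, -4.5, 2.0]
opening: 0.28
t 17.88 q [11.6 53.7] r 55.0 phi 77.8 Ftan(resist +) 4.5 Frad 0.2 Fz 2.0 z 0.2378 open 0.28
-650.5 0.0015 -0.0046
-655.5 0.0034 -0.009
-660.5 0.0056 -0.0132
-665.5 0.0082 -0.0172
```

```bash
python3 -m jog '0.0015 -0.0046 -0.0005 0 0 0 0.1;0.0034 -0.009 -0.0005 0 0 0 0.1'
python3 -c "
from h import *
feel();rows(-655.5,-5,4)"
```

```text
time_s: 18.12
position: [0.4718, 0.0989, 0.2379]
tcp_rot: [[0.984, 0.181, 0.0], [0.181, -0.983, -0.007], [-0.001, 0.007, -1.0]]
force: [0.2, -5.6, 0.4]
opening: 0.28
t 18.12 q [20.7 50.9] r 54.9 phi 67.9 Ftan(resist +) 5.5 Frad -1.3 Fz 0.4 z 0.2379 open 0.28
-660.5 0.0023 -0.0042
-665.5 0.0049 -0.0083
-670.5 0.0078 -0.012
-675.5 0.0111 -0.0156
```

```bash
python3 -m jog '0.0023 -0.0042 0 0 0 0 0.1;0.0049 -0.0083 0 0 0 0 0.1'
python3 -c "
from h import *
feel();rows(-665.5,-5,4)"
```

```text
time_s: 18.38
position: [0.4746, 0.108, 0.2378]
tcp_rot: [[0.984, 0.181, -0.001], [0.181, -0.983, -0.007], [-0.002, 0.006, -1.0]]
force: [-1.1, -5.7, 1.2]
opening: 0.284
t 18.38 q [29.1 46.5] r 54.8 phi 57.9 Ftan(resist +) 5.7 Frad -1.1 Fz 1.2 z 0.2378 open 0.284
-670.5 0.003 -0.0038
-675.5 0.0062 -0.0073
-680.5 0.0098 -0.0105
-685.5 0.0136 -0.0134
```

```bash
python3 -m jog '0.003 -0.0038 0 0 0 0 0.1'
python3 -c "
from h import *
feel();rows(-670.5,-5,4)"
```

```text
time_s: 18.5
position: [0.4766, 0.1123, 0.2378]
tcp_rot: [[0.984, 0.181, -0.001], [0.181, -0.984, -0.006], [-0.003, 0.006, -1.0]]
force: [-1.2, -5.6, 1.8]
opening: 0.276
t 18.5 q [33.  43.7] r 54.8 phi 53.0 Ftan(resist +) 5.6 Frad -1.4 Fz 1.8 z 0.2378 open 0.276
-675.5 0.0033 -0.0035
-680.5 0.0068 -0.0067
-685.5 0.0107 -0.0096
-690.5 0.0147 -0.0121
```

```bash
python3 -m jog '0.0033 -0.0035 0 0 0 0 0.1;0.0068 -0.0067 0 0 0 0 0.1'
python3 -c "
from h import *
feel();rows(-680.5,-5,4)"
```

```text
time_s: 18.75
position: [0.4816, 0.1202, 0.2378]
tcp_rot: [[0.984, 0.181, -0.003], [0.181, -0.984, -0.006], [-0.004, 0.006, -1.0]]
force: [-3.8, -4.2, 3.4]
opening: 0.282
t 18.75 q [39.9 37.4] r 54.7 phi 43.1 Ftan(resist +) 5.6 Frad 0.5 Fz 3.4 z 0.2378 open 0.282
-685.5 0.0038 -0.0029
-690.5 0.0079 -0.0054
-695.5 0.0122 -0.0076
-700.5 0.0166 -0.0094
```

```bash
python3 -m jog '0.0039 -0.0029 0 0 0 0 0.1'
python3 -c "
from h import *
feel();rows(-685.5,-5,4)"
```

```text
time_s: 18.88
position: [0.4846, 0.1239, 0.2378]
tcp_rot: [[0.984, 0.181, -0.003], [0.181, -0.984, -0.006], [-0.004, 0.005, -1.0]]
force: [-2.8, -4.2, 3.2]
opening: 0.282
t 18.88 q [43.  33.8] r 54.7 phi 38.1 Ftan(resist +) 5.0 Frad -0.6 Fz 3.2 z 0.2378 open 0.282
-690.5 0.0041 -0.0025
-695.5 0.0083 -0.0047
-700.5 0.0128 -0.0065
-705.5 0.0174 -0.0079
```

```bash
python3 -m jog '0.0041 -0.0025 0 0 0 0 0.1'
python3 -c "
from h import *
feel()"
python3 -m jog '0.0042 -0.0022 0 0 0 0 0.1'
python3 -c "
from h import *
feel();rows(-695.5,-5,4)"
```

```text
time_s: 19.0
position: [0.4878, 0.1273, 0.2378]
tcp_rot: [[0.984, 0.181, -0.004], [0.181, -0.984, -0.005], [-0.005, 0.005, -1.0]]
force: [-4.7, -2.9, 4.1]
opening: 0.281
t 19.0 q [45.7 29.9] r 54.6 phi 33.2 Ftan(resist +) 5.4 Frad 1.2 Fz 4.1 z 0.2378 open 0.281
time_s: 19.12
position: [0.4911, 0.1301, 0.2378]
tcp_rot: [[0.984, 0.181, -0.005], [0.181, -0.984, -0.006], [-0.006, 0.005, -1.0]]
force: [-5.4, -4.2, 5.4]
opening: 0.278
t 19.12 q [47.9 26.2] r 54.6 phi 28.7 Ftan(resist +) 6.8 Frad 0.2 Fz 5.4 z 0.2378 open 0.278
-700.5 0.0044 -0.0018
-705.5 0.009 -0.0032
-710.5 0.0137 -0.0042
-715.5 0.0185 -0.0048
```

```bash
python3 -m jog '0.0044 -0.0018 0 0 0 0 0.1'
python3 -c "
from h import *
feel();rows(-700.5,-5,4)"
```

```text
time_s: 19.25
position: [0.4946, 0.1327, 0.2378]
tcp_rot: [[0.984, 0.181, -0.006], [0.181, -0.984, -0.006], [-0.007, 0.005, -1.0]]
force: [-7.3, -3.6, 6.6]
opening: 0.282
t 19.25 q [49.8 22.3] r 54.6 phi 24.2 Ftan(resist +) 8.0 Frad 1.2 Fz 6.6 z 0.2378 open 0.282
-705.5 0.0046 -0.0014
-710.5 0.0093 -0.0024
-715.5 0.014 -0.003
-720.5 0.0188 -0.0032
```

```bash
python3 -m jog '0.004 -0.0012 0 0 0 0 0.1'
python3 -c "
from h import *
feel()"
```

```text
time_s: 19.38
position: [0.4977, 0.1347, 0.2378]
tcp_rot: [[0.984, 0.181, -0.008], [0.181, -0.984, -0.006], [-0.009, 0.004, -1.0]]
force: [-8.5, -3.0, 7.0]
opening: 0.283
t 19.38 q [51.2 18.9] r 54.5 phi 20.3 Ftan(resist +) 8.8 Frad 1.8 Fz 7.0 z 0.2378 open 0.283
```

```bash
python3 -m jog '0.0015 -0.0004 0 0 0 0 0.1;0.0015 -0.0004 0 0 0 0 0.1'
python3 -c "
from h import *
feel()
p,d,W=grab('side','side6')
cv2.imwrite('pics/side6c.png',cv2.resize(p[90:240,150:310,::-1],None,fx=3.9,fy=3.9,interpolation=cv2.INTER_CUBIC))
i=camera_info('side')
"
```

```text
time_s: 19.62
position: [0.499, 0.1354, 0.2378]
tcp_rot: [[0.984, 0.181, -0.008], [0.181, -0.984, -0.005], [-0.008, 0.004, -1.0]]
force: [-8.3, -3.6, 6.9]
opening: 0.281
t 19.62 q [51.7 17.5] r 54.5 phi 18.7 Ftan(resist +) 9.0 Frad 0.9 Fz 6.9 z 0.2378 open 0.281
```

View pics/side6c.png

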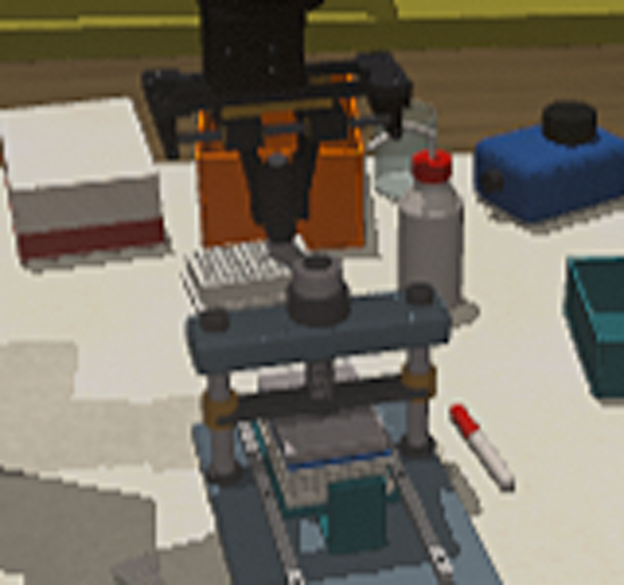

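Firm at 9.0 N and held. Now I wind back one turn, anticlockwise.

```bash
python3 -c "
from h import *
rows(16,11)"
```

```text
27 -0.0098 0.0039
38 -0.0187 0.0095
49 -0.0263 0.0168
60 -0.0325 0.0254
71 -0.0368 0.035
82 -0.0393 0.0452
93 -0.0398 0.0557
104 -0.0382 0.0662
```

```bash
python3 -m jog '-0.0098 0.0039 0 0 0 0 0.1;-0.0187 0.0095 0 0 0 0 0.1;-0.0263 0.0168 0 0 0 0 0.1;-0.0325 0.0254 0 0 0 0 0.1;-0.0368 0.035 0 0 0 0 0.1;-0.0393 0.0452 0 0 0 0 0.1;-0.0398 0.0557 0 0 0 0 0.1;-0.0382 0.0662 0 0 0 0 0.1'
python3 -c "
from h import *
feel();rows(104,11)"
```

```text
time_s: 20.68
position: [0.4754, 0.0651, 0.2379]
tcp_rot: [[0.984, 0.18, -0.003], [0.18, -0.984, -0.0], [-0.003, -0.0, -1.0]]
force: [-3.7, 3.4, 3.3]
opening: 0.284
t 20.68 q [-13.2  53.5] r 55.1 phi 103.9 Ftan(resist +) -4.6 Frad 1.9 Fz 3.3 z 0.2379 open 0.284
115 0.0035 0.0099
126 0.0089 0.019
137 0.0159 0.0269
148 0.0242 0.0333
159 0.0337 0.038
170 0.0438 0.0409
181 0.0543 0.0417
192 0.0648 0.0405
```

```bash
python3 -m jog '0.0035 0.0099 0 0 0 0 0.1;0.0089 0.019 0 0 0 0 0.1;0.0159 0.0269 0 0 0 0 0.1;0.0242 0.0333 0 0 0 0 0.1;0.0337 0.038 0 0 0 0 0.1;0.0438 0.0409 0 0 0 0 0.1;0.0543 0.0417 0 0 0 0 0.1;0.0648 0.0405 0 0 0 0 0.1'
python3 -c "
from h import *
feel();rows(192,11)"
```

```text
time_s: 21.68
position: [0.5486, 0.0373, 0.2379]
tcp_rot: [[0.984, 0.179, 0.0], [0.179, -0.984, -0.001], [-0.0, 0.001, -1.0]]
force: [-2.9, -2.0, 1.3]
opening: 0.275
t 21.68 q [-53.9 -13.4] r 55.5 phi -166.1 Ftan(resist +) -3.4 Frad 0.6 Fz 1.3 z 0.2379 open 0.275
203 0.0101 -0.0032
214 0.0193 -0.0082
225 0.0275 -0.0149
236 0.0342 -0.023
247 0.0392 -0.0323
258 0.0424 -0.0424
269 0.0436 -0.0528
280 0.0427 -0.0633
```

```bash
python3 -m jog '0.0101 -0.0032 0 0 0 0 0.1;0.0193 -0.0082 0 0 0 0 0.1;0.0275 -0.0149 0 0 0 0 0.1;0.0342 -0.023 0 0 0 0 0.1;0.0392 -0.0323 0 0 0 0 0.1;0.0424 -0.0424 0 0 0 0 0.1;0.0436 -0.0528 0 0 0 0 0.1;0.0427 -0.0633 0 0 0 0 0.1'
python3 -c "
from h import *
feel();rows(280,11)"
```

```text
time_s: 22.68
position: [0.5772, 0.1074, 0.2378]
tcp_rot: [[0.984, 0.18, -0.003], [0.18, -0.984, -0.003], [-0.003, 0.002, -1.0]]
force: [-6.8, -6.8, 1.7]
opening: 0.278
t 22.68 q [  9.9 -54.3] r 55.2 phi -79.7 Ftan(resist +) -4.0 Frad -8.8 Fz 1.7 z 0.2378 open 0.278
291 -0.0028 -0.0102
302 -0.0075 -0.0196
313 -0.0139 -0.028
324 -0.0218 -0.0349
335 -0.0309 -0.0403
346 -0.0409 -0.0438
357 -0.0513 -0.0454
368 -0.0618 -0.0449
```

```bash
python3 -m jog '-0.0038 -0.0102 0 0 0 0 0.1;-0.009 -0.0193 0 0 0 0 0.1;-0.0154 -0.0275 0 0 0 0 0.1;-0.0233 -0.0342 0 0 0 0 0.1;-0.0324 -0.0395 0 0 0 0 0.1;-0.0424 -0.0429 0 0 0 0 0.1;-0.0528 -0.0444 0 0 0 0 0.1;-0.0633 -0.0439 0 0 0 0 0.1'
python3 -c "
from h import *
feel()"
python3 -m jog '0 0 0 0 0 0 0.1;0 0 0 0 0 0 0.7;0 0 0 0 0 0 0.7;0 0 0 0 0 0 0.7;0 0 0 0 0 0 0.7;0 0 0 0 0 0 0.7'
python3 -c "
from h import *
feel()"
```

```text
time_s: 23.68
position: [0.5109, 0.1403, 0.238]
tcp_rot: [[0.984, 0.179, 0.007], [0.179, -0.984, 0.001], [0.007, -0.0, -1.0]]
force: [4.3, -2.0, -6.8]
opening: 0.281
t 23.68 q [54.3  4.9] r 54.6 phi 5.2 Ftan(resist +) -3.6 Frad -3.1 Fz -6.8 z 0.238 open 0.281
time_s: 24.42
position: [0.5082, 0.1396, 0.2381]
tcp_rot: [[0.984, 0.179, 0.0], [0.179, -0.984, 0.0], [0.0, -0.0, -1.0]]
force: [-1.0, -0.8, -0.5]
opening: 0.683
t 24.43 q [54.1  7.7] r 54.6 phi 8.1 Ftan(resist +) 1.2 Frad -0.5 Fz -0.5 z 0.2381 open 0.683
```

```bash
python3 -m jog '0 0 -0.04 0 0 0 0.7;0 0 -0.09 0 0 0 0.7;0 0 -0.12 0 0 0 0.7;-0.02 0.06 -0.12 0 0 0 0.7;-0.04 0.12 -0.12 0 0 0 0.7;-0.06 0.18 -0.12 0 0 0 0.7;-0.08 0.24 -0.12 0 0 0 0.7;-0.1 0.3 -0.12 0 0 0 0.7'
python3 -m jog '0 0 0 0 0 0 0.7;0 0 0 0 0 0 0.7'
python3 - <<'E'
from h import *
feel()
for c in("side","top"):
    p,d,W=grab(c,c+"7");z=W[...,2];ok=d>0
    L=np.stack([(W[...,:2]-C)@U,(W[...,:2]-C)@V],-1)
    for n,a,b in(("tabtop",.079,.089),("plat",.07,.12),("mat",.060,.0695)):
        m=ok&(z>a)&(z<b)&(abs(L[...,1])<(.022 if n=="tabtop" else .035))&(L[...,0]<(-.1 if n=="tabtop" else -.03))&(L[...,0]>(-.24 if n=="tabtop" else -.065))
        q=L[m]
        if len(q):print(c,n,m.sum(),np.round(np.percentile(q,[2,50,98],axis=0)*1000,1).tolist(),np.round(np.percentile(z[m],[5,50,95]),4))
    crop=p[120:240,170:290] if c=="side" else p[130:270,160:320]
    cv2.imwrite(f"pics/{c}7c.png",cv2.resize(crop[:,:,::-1],None,fx=3.9 if c=="top" else 5,fy=3.9 if c=="top" else 5,interpolation=cv2.INTER_CUBIC))
E
```

```text
time_s: 25.42
position: [0.4636, -0.1717, 0.3583]
tcp_rot: [[0.984, 0.179, 0.001], [0.179, -0.984, -0.0], [0.001, 0.0, -1.0]]
force: [0.6, -0.5, 1.4]
opening: 0.704
time_s: 25.68
position: [0.4639, -0.1696, 0.3578]
tcp_rot: [[0.984, 0.178, -0.0], [0.178, -0.984, 0.001], [-0.0, -0.001, -1.0]]
force: [0.2, 0.3, -0.4]
opening: 0.7
t 25.68 q [-241.8  107.6] r 264.7 phi 156.0 Ftan(resist +) 0.1 Frad -0.3 Fz -0.4 z 0.3578 open 0.7
side tabtop 51 [[-122.7, -19.1], [-119.3, 0.8], [-113.1, 21.6]] [0.0793 0.0836 0.0865]
side plat 194 [[-60.7, -33.5], [-52.4, 0.5], [-30.9, 33.7]] [0.0793 0.0885 0.0911]
side mat 130 [[-63.8, -33.7], [-55.4, 1.4], [-39.9, 32.6]] [0.0608 0.0655 0.0682]
top tabtop 49 [[-121.7, -19.7], [-115.7, -1.4], [-110.7, 16.9]] [0.0801 0.0836 0.0872]
top plat 222 [[-57.8, -33.4], [-44.3, -0.2], [-30.6, 33.8]] [0.0846 0.0884 0.0918]
top mat 25 [[-61.6, -32.5], [-59.3, 0.4], [-57.9, 32.7]] [0.0611 0.0642 0.0684]
```

View pics/side7c.png

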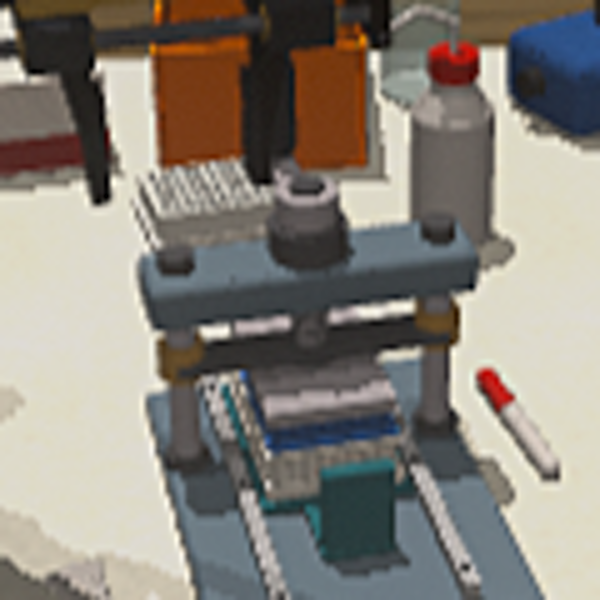

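View pics/top7.png

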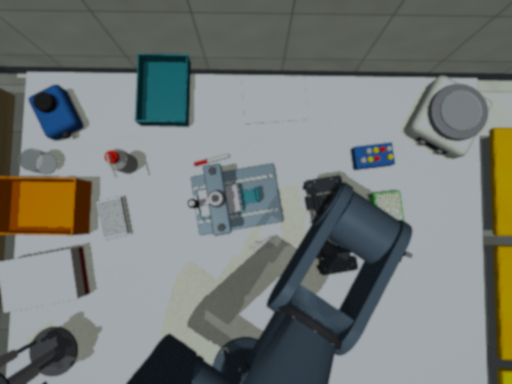

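Platen top is at 88.4 mm, so its underside is at about 76 mm. The mat is at about 65 mm, the tab is still at the home position, and the bystanders are where they were. Handing in.

```bash
python3 -c "
from rig import *
hand_in();s=read_state();print(s['time_s'],s['force'])"
```

```text
the job is handed in; nothing more can be done
the job is handed in; nothing more can be done
```

The job is done and handed in at about 26 s of the 72 s allowed; the rig gave no verdict.

- **Carrier:** I pushed it by the tab's outer face with the fingers shut until it stopped hard. My last two steps pushed harder than intended: about 18 to 22 N against the stop, where 6 to 12 N is plenty. The tab then read -116 mm on the press axis in the top camera and the same after pressing. The side camera reads about 3 mm further back, the same offset it shows on the bridge. Both fit a carrier that is home.
- **Pressing:** I wound the grip clockwise about 2.1 turns without letting go. The resistance was about 3.5 to 4 N free and 5 to 6 N while the plugs went in. It then climbed to a firm 9.0 N, which I held for about 0.25 s.
- **Winding back:** I turned it back about one turn, opened the fingers and moved the arm clear.
- **Last checks before hand-in:**
  - The platen's underside stood at about 76 mm, against the 71 mm needed.
  - The mat's top read 65.5 mm (side) and 64.2 mm (top), against 65 mm when fully down. The cameras are only good to about 2 mm, so the 0.7 mm limit rests on the firm feel of the crank, not on this measurement.
  - In the pictures nothing else on the bench looked moved; I did not measure those positions.

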